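# Set the collar of the polishing spindle on its flats

## Robot

A 6-joint arm with a two-finger parallel gripper is mounted at the origin on the work surface. World frame = base frame: x ahead of the robot, y to its left, z up, the work surface at z = 0. Lengths are in mm, angles in rad, forces in N, time in s.
With the tool pointing down it reaches from about 425 to 950 mm from the base axis. Payload 3.5 kg.
Tool frame: the origin (TCP) lies on the centre line of the jaws, within the pads' length; the fingertips stand 8 mm ahead of it and the grasp point (between the pads) lies 11 mm behind it; x points along the fingers, z is the direction in which the jaws open and shut, and the axes are right-handed (so a half turn about x gives the same grasp; the last joint's range is limited). The gripper opens to 85 mm and grips with 20 to 120 N. Pads are 22 mm wide; open, the fingers measure 114 mm over their backs; the gripper's body (76 mm by 85 mm) begins 54 mm behind the grasp point. The pads swing forward as they close: fully open they stand 13 mm farther back than shut.
Start: joints at [-1.33, 0.286, 1.577, -0, 1.279, -0.15], TCP at [257.148, -624.084, 239.325] pointing down, gripper open.
Joint ranges: [-2.77, 2.77], [-0.9, 2.22], [0.21, 2.48], [-1.53, 4.67], [0.24, 2.81], [-2.84, 2.84]. Speed limits (rad/s): [2.79, 2.79, 3.14, 3.14, 3.14, 3.14].

## Interface

Orientations are given as a 3x3 rotation matrix whose columns are the frame's x, y, z axes.
In Python, from station import manip gives the robot as it stands.
- The arm moves only by the tool jog_arm, never from a script. Its argument "rows" is one flat list of numbers, 7 for each row, row after row: the shift along the tool's x, y, z in units of 25 mm (1.0 is 25 mm), then the turn, a rotation vector about the tool's x, y, z in units of 6 degrees (1.0 is 6 degrees), then the opening, from -1 (shut) to 1 (fully open). A call has 1 to 12 rows; each row shifts and turns the commanded pose from where the row before left it, along the tool's axes as they then stand; what a row does not reach is not made up. A row lasts 1/10 s, in which the tool goes at most 50 mm and 8.59 degrees, less where a joint would pass 70% of its speed; a pose out of reach is approached as far as the arm can. A call is refused whole if a number of a shift passes 1 or a number of a turn 1, either way. A call with a gripper value outside its range is refused whole. The fingers move at their own pace and stop on an object; "newtons" is the grip in N (left out, the last holds). Time passes only in rows, so rows that do not move let the fingers close. It gives the time, the measured TCP pose, the force and the opening at its end, in the units of the state.
- manip.sense(): the state, without advancing time (a new reading comes with each control period).
- manip.camera(name): name is "scene" or "top" or "wrist"; returns a dict with "img" (384x512x3 uint8, red, green, blue), "fx", "fy", "cx", "cy" (pixels), "origin" and "orientation" of the camera in the world. Camera axes: x right, y up, looking along -z (the intrinsics and any distortion apply to the point x, -y, -z); pixel columns grow to the right and rows downward; lengths in mm; the calibration is good to about 2 mm. A picture is of the moment at which its call begins. There is no depth.
- manip.hand_in(): hands the job in, once; it reports no verdict.
The state is a dict: "time_s": time; "joint_positions": joint angles; "dq": joint speeds; "tau": joint torques, N m; "eef_pos": TCP position; "ee_rot": TCP orientation; "force": force on the tool from outside, world axes, zero at the start; "torque": the same for the moment, N m; "grip_width": opening from 0.0 (shut) to 1.0 (fully open).
Only numpy, scipy, OpenCV 4.12 (cv2) and the standard library are available. Lean on these libraries where they do the work, as an engineer would, in place of code of your own. Each camera call takes 0.05 s, during which the arm holds its last target. There are 200 camera calls.

## Task

Get the polishing spindle's collar ready for tightening: first pull the long parking pin up out of the collar's lug and stand it in the empty brass tumbler. Then, with the collar still down on the base block, turn the spindle until one of its flats squarely faces the collar's thumbscrew, leaving the collar pointing the way it does. Last, lift the collar straight up the spindle, without turning either, until the thumbscrew is about halfway up the flat, and finish holding it there in the gripper; leave the other things on the counter alone.

Things in the scene. Friction and masses are not known exactly. Their poses are not given: they have to be found in the camera images.
- head: grey iron base block of the polishing head, 130 (its x) by 100 (its y) by 40 high, screwed to the counter: it never moves. Origin: centre of its underside, straight under the spindle's axis. In its top, 42 along +x from the axis, is a round hole 12 wide and 30 deep in which the pin starts. Lengths in mm.
- flats (a point): middle of the flats of the upright steel spindle: on its axis, 98 above the counter. Spindle 24 thick, top end 120 above the counter. Its top 44 (76 to 120 up) has two opposite flats, 18 apart, each 16 wide; below them it is round. x axis: square to both flats (+x and -x mean the same); z up. It turns either way about the vertical (drag 0.06 N m), stays where left, cannot lift. Lengths in mm.
- collar: aluminium shaft collar, loose round the spindle, resting on the base block at the start: a ring 50 across, bore 28, 28 high, about 220 g. Origin: centre of its underside, on its axis. At +x a lug 24 wide, 12 high, flush with the underside, reaches 56 from the axis, with a 13 wide hole at 42 for the pin. At -x is the thumbscrew. Its y sides are bare. Lengths in mm.
- thumbscrew (a point): centre of the outer face of the thumbscrew's head, on the collar's -x side: 48 from the collar's axis and 14 above its underside. The screw lies level, along the collar's x; its head is 18 across and 8 thick. Lengths in mm.
- pin: long steel parking pin, 150 long, standing upright through the hole of the collar's lug into the base block: rod 10 thick, with a knob 16 across over the top 14. Origin: centre of its foot, which starts 10 above the counter; z along it to the knob. It fits loosely and is simply pulled straight up. Lengths in mm.
- tumbler: empty open brass tumbler, 80 across the rim, 72 across the foot, 90 high, wall 3, inner floor 6 above its foot, 400 g, standing loose. Origin: centre of its underside. Lengths in mm.
- stick: bystander, to be left alone: bamboo burnishing stick, 200 long, 12 thick, lying; origin under its middle, x along it. Lengths in mm.
- bowl: bystander, to be left alone: copper bowl, 110 across, 50 high; origin under its centre. Lengths in mm.
- fork: bystander, to be left alone: steel tuning fork, 150 long, 23 wide, 8 thick, lying; origin at the root of the tines on the counter, x along the tines. Lengths in mm.
- hammer: bystander, to be left alone: small hammer lying down; origin under it, x towards its head. Lengths in mm.
- peg0: bystander, to be left alone: upright wooden tuning peg, a plain cylinder 28 across, 60 high; origin under its centre. Lengths in mm.
- peg1: bystander, to be left alone: upright wooden tuning peg, a plain cylinder 28 across, 60 high; origin under its centre. Lengths in mm.
- bottle: bystander, to be left alone: green glass bottle, 72 across, with a tin funnel in its neck, 300 high in all; origin under its centre. Lengths in mm.
Mind the look-alikes: they are no part of the job. What is shaped like the pin but black, green or purple is not meant.

How it is judged:
By the outcome, as a careful person would: the job done as asked, in the order asked, and still so for the second after the job is handed in, while the arm keeps its last pose, push and grip.
It also fails if it takes over 67 s, if anything falls off the work surface, if the arm or the gripper's body presses on something with over 40 N, if the wrist force passes 120 N, or if a joint passes its speed limit or range.

## Working session

There is one attempt and no reset: what is moved stays moved. The work goes in short steps, Python scripts to look and compute and a tool call to move; the robot and the scene stay as the last step left them, time stands still between calls to the robot, and variables do not carry over. Pictures are saved under pics/ and viewed, about 8 in all and at most 12, crops included, and the job is handed in when it is done.

Besides the shell and the picture viewer there is one more tool, called after "Emit:" by a JSON object that holds its "op" and its "data". jog_arm: Moves the arm, as the interface text tells. Its arguments: {"type":"object","properties":{"rows":{"type":"array"},"newtons":{"type":"number"}},"required":["rows"]}

```bash
mkdir -p pics; ls; python3 - <<'E'
from station import manip
import cv2,numpy as np
s=manip.sense();print({k:np.round(v,3).tolist() for k,v in s.items()})
for n in("scene","top"):
    c=manip.camera(n);cv2.imwrite(f"pics/{n}0.png",cv2.resize(c["img"][:,:,::-1],(800,600),interpolation=cv2.INTER_CUBIC))
    print(n,{k:np.round(v,3).tolist() for k,v in c.items() if k!="img"})
E
```

```text
pics
{'time_s': 0.0, 'joint_positions': [-1.33, 0.287, 1.578, -0.0, 1.279, -0.15], 'dq': [0.001, -0.0, 0.0, 0.0, 0.002, -0.001], 'tau': [0.002, -40.598, -29.263, -0.0, 0.006, -0.0], 'eef_pos': [256.997, -623.463, 237.909], 'ee_rot': [[-0.001, 0.925, 0.381], [0.002, 0.381, -0.925], [-1.0, 0.0, -0.002]], 'force': [1.045, 0.531, 0.312], 'torque': [-0.016, -0.074, -0.042], 'grip_width': 1.001}
scene {'fx': 468.052, 'fy': 468.052, 'cx': 259.766, 'cy': 187.88, 'origin': [1573.521, -186.645, 801.252], 'orientation': [[0.144, -0.585, 0.798], [0.99, 0.092, -0.111], [-0.008, 0.806, 0.592]]}
top {'fx': 429.035, 'fy': 429.035, 'cx': 263.122, 'cy': 194.176, 'origin': [351.222, -18.802, 1360.279], 'orientation': [[0.027, 0.982, -0.185], [-0.999, 0.03, 0.013], [0.018, 0.185, 0.983]]}
```

View pics/scene0.png

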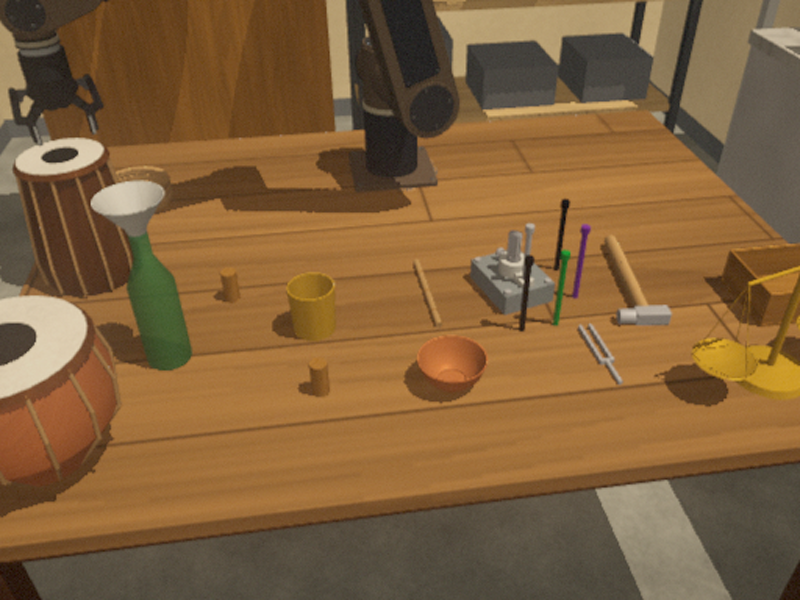

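View pics/top0.png

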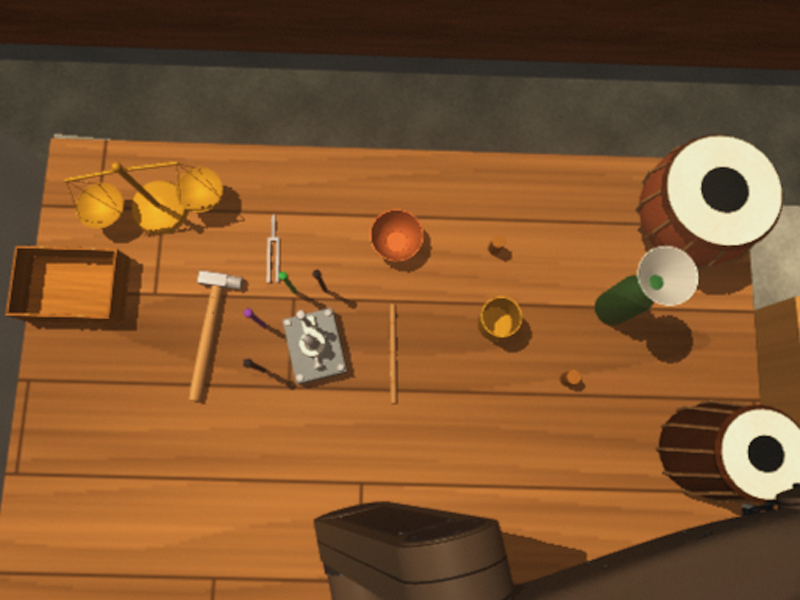

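The scene view shows the block at about (512,280), the silver pin's knob at (529,230) and the tumbler at (312,305). The decoy pins stand around the block. The top view shows the block at (316,347) and the tumbler at (501,318). Next I'll look at crops of both views.

```bash
cat > h.py <<'E'
import numpy as np,cv2
from station import manip
def proj(c,P):
    p=(np.atleast_2d(P)-c["origin"])@np.array(c["orientation"])
    return np.c_[c["cx"]+c["fx"]*p[:,0]/-p[:,2],c["cy"]-c["fy"]*p[:,1]/-p[:,2]]
def ray(c,u,v,z):
    d=np.array(c["orientation"])@np.array([(u-c["cx"])/c["fx"],-(v-c["cy"])/c["fy"],-1])
    o=np.array(c["origin"]);return o+d*(z-o[2])/d[2]
E
python3 - <<'E'
from h import *
a=manip.camera("scene");b=manip.camera("top")
def crop(c,u,v,w,h,k):
    return cv2.resize(c["img"][v:v+h,u:u+w,::-1],None,fx=k,fy=k,interpolation=cv2.INTER_CUBIC)
A=crop(a,290,130,80,75,8)[:, :400*2]; 
B=crop(b,140,165,100,75,8)
cv2.imwrite("pics/a.png",A);cv2.imwrite("pics/b.png",B)
for n,(u,v) in dict(tum_rim=(501,317)).items(): print(n,ray(b,u*.64,v*.64,90))
print(ray(b,316*.64,347*.64,40))
E
```

```text
tum_rim [ 569.37678184 -209.11804239   90.        ]
[506.84460988 149.43280475  40.        ]
```

View pics/a.png

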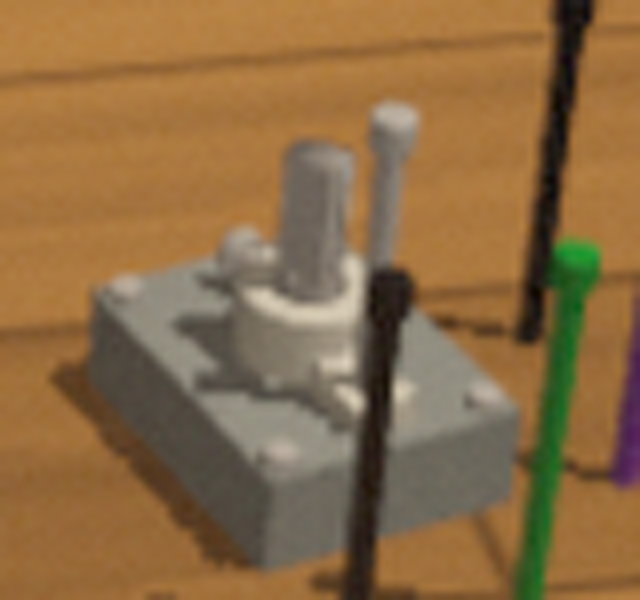

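View pics/b.png

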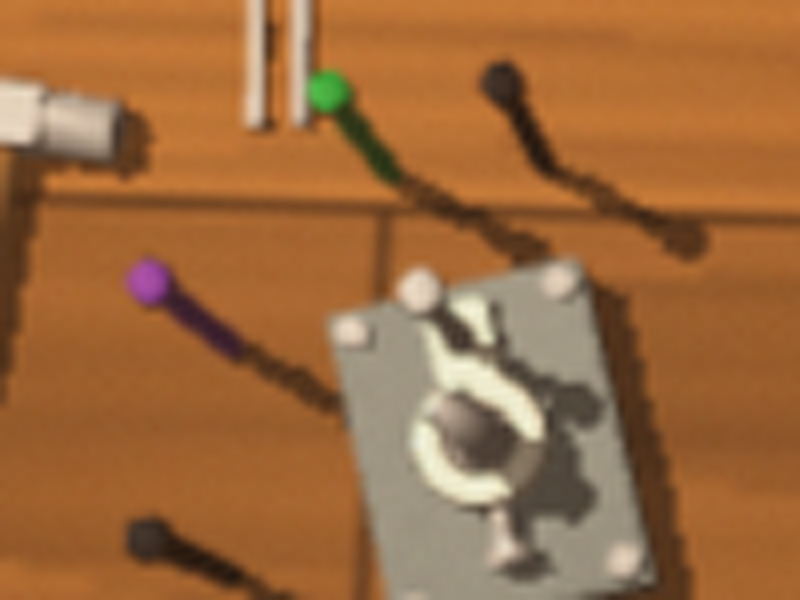

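Crop b shows the pin's knob at (420,290), the collar ring's centre near (478,430), the thumbscrew face at (508,558), and block bolts at (352,330), (560,278) and (625,560). Crop a shows the knob at (394,118) and the spindle top at (320,152). The flats can't be read well from either view.

```bash
python3 - <<'E'
from h import *
a=manip.camera("scene");b=manip.camera("top")
B=lambda x,y,z:ray(b,140+x/8,165+y/8,z)[:2].round(1)
A=lambda x,y,z:ray(a,290+x/8,130+y/8,z)[:2].round(1)
print("knob",B(420,288,160),A(394,112,160))
print("ring",B(478,430,68)); print("thumb",B(508,558,54))
print("spindle top",B(455,412,120),A(320,150,120))
for p in((352,330),(560,278),(625,560)):print("bolt",B(*p,43))
print("corners",B(328,318,40),B(578,258,40),B(655,580,40), A(92,285,40),A(262,475,40),A(518,410,40))
print("boltsA",A(125,288,43),A(278,452,43),A(485,395,43))
for n,x,y in(("black",500,80),("green",330,92),("purple",150,282),("black2",150,538)):print(n,B(x,y,145))
d=lambda x,y,z:ray(b,x*.64,y*.64,z)[:2].round(1)
print("tumbler",d(501,317,90)," rimA",[ray(a,x*.64,y*.64,90)[:2].round(1) for x,y in((288,290),(336,290),(312,275),(312,302))])
print("stick",d(393,305,12),d(393,403,12),"bowl",d(398,235,50),"peg",d(573,374,60))
E
```

```text
knob [551.8 164.8] [548.3 169.6]
ring [513.4 153.9]
thumb [466.7 141.8]
spindle top [513.2 155.6] [504.9 159.5]
bolt [554.1 208. ]
bolt [576.9 128.7]
bolt [468.2  98.4]
corners [559.  218.1] [585.6 122.4] [461.1  86.8] [457.8  93. ] [581.3 125.1] [558.1 222.8]
boltsA [466.  103.4] [573.2 132.6] [551.6 212.5]
black [631.6 142.6]
green [625.2 203.7]
purple [553.6 263.5]
black2 [462.1 256.9]
tumbler [ 569.4 -209.1]  rimA [array([ 574.9, -244.6]), array([ 587.3, -166. ]), array([ 537.4, -203.5]), array([ 614.3, -206.7])]
stick [6.01e+02 6.00e-01] [402.7  -5.8] bowl [738.5  -5.5] peg [ 466.4 -354.2]
```

The block and collar axis comes out near (510,156) with a yaw of about 15.5°, and the pin near (550,167). The two cameras agree to within about 5 mm. I'll go there and refine with the wrist camera.

Emit:
{"op": "jog_arm", "data": {"rows": [-0.1, 0.88, -1, 0, 0, 0, 0, -0.1, 0.88, -1, 0, 0, 0, 0, -0.1, 0.88, -1, 0, 0, 0, 0, -0.1, 0.88, -1, 0, 0, 0, 0, -0.1, 0.88, -1, 0, 0, 0, 0, -0.1, 0.88, -1, 0, 0, 0, 0, -0.1, 0.88, -1, 0, 0, 0, 0, -0.1, 0.88, -1, 0, 0, 0, 0, -0.1, 0.88, -1, 0, 0, 0, 0, -0.1, 0.88, -1, 0, 0, 0, 0, -0.1, 0.88, -1, 0, 0, 0, 0, -0.1, 0.88, -1, 0, 0, 0, 0], "newtons": 40}}

```text
time_s: 1.5
eef_pos: [387.2, -244.8, 269.6]
ee_rot: [[0.0, 0.925, 0.381], [-0.0, 0.381, -0.925], [-1.0, 0.0, 0.001]]
force: [0.6, -0.0, -0.7]
grip_width: 0.498
```

Emit:
{"op": "jog_arm", "data": {"rows": [-0.1, 0.88, -1, 0, 0, 0, 0, -0.1, 0.88, -1, 0, 0, 0, 0, -0.1, 0.88, -1, 0, 0, 0, 0, -0.1, 0.88, -1, 0, 0, 0, 0, -0.1, 0.88, -1, 0, 0, 0, 0, -0.1, 0.88, -1, 0, 0, 0, 0, -0.1, 0.88, -1, 0, 0, 0, 0, -0.1, 0.88, -1, 0, 0, 0, 0, -0.1, 0.88, -1, 0, 0, 0, 0, -0.1, 0.88, -1, 0, 0, 0, 0, -0.1, 0.88, -1, 0, 0, 0, 0, -0.1, 0.88, -1, 0.9, 0, 0, 0]}}

```text
time_s: 2.7
eef_pos: [517.0, 133.2, 299.5]
ee_rot: [[0.0, 0.957, 0.29], [-0.0, 0.29, -0.957], [-1.0, 0.0, 0.0]]
force: [0.6, -0.7, -0.2]
grip_width: 0.504
```

```bash
python3 - <<'E'
from h import *
s=manip.sense()
print({k:np.round(s[k],3).tolist() for k in("time_s","eef_pos","ee_rot","joint_positions","grip_width")})
c=manip.camera("wrist");cv2.imwrite("pics/w1.png",cv2.resize(c["img"][:,:,::-1],(800,600),interpolation=cv2.INTER_CUBIC))
print({k:np.round(v,3).tolist() for k,v in c.items() if k!="img"})
E
```

```text
{'time_s': 2.7, 'eef_pos': [516.989, 133.239, 299.534], 'ee_rot': [[0.0, 0.957, 0.29], [-0.0, 0.29, -0.957], [-1.0, 0.0, 0.0]], 'joint_positions': [0.062, -0.07, 1.854, -0.0, 1.357, 1.338], 'grip_width': 0.504}
{'fx': 283.571, 'fy': 283.571, 'cx': 258.358, 'cy': 195.184, 'origin': [583.521, 153.141, 434.115], 'orientation': [[0.292, 0.919, 0.265], [-0.956, 0.281, 0.082], [0.001, -0.277, 0.961]]}
```

View pics/w1.png

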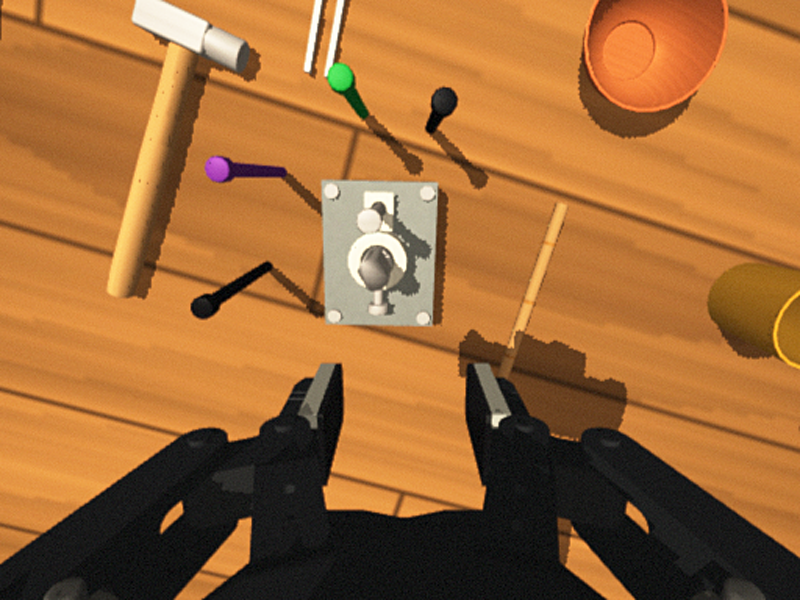

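The wrist view shows the block square with the picture at (380,252). The knob is at (370,219), the collar at (378,262) and the thumbscrew at (378,308), so the tool's yaw already matches. I'll zoom in for the flats.

```bash
python3 - <<'E'
from h import *
c=manip.camera("wrist")
im=c["img"][112:212,200:288,::-1]
cv2.imwrite("pics/w1c.png",cv2.resize(im,None,fx=6,fy=6,interpolation=cv2.INTER_CUBIC))
W=lambda x,y,z:ray(c,x*.64,y*.64,z)[:2].round(1)
print("knob",W(369,219,160),"collar",W(378,262,68),"bolts",[W(*p,43) for p in((332,190),(428,193),(334,316),(423,318))],"thumb",W(378,311,54))
E
```

```text
knob [555.1 170.1] collar [513.4 158. ] bolts [array([557.1, 213. ]), array([578.6, 133.6]), array([448. , 183.3]), array([470.1, 103.8])] thumb [467.9 145.9]
```

View pics/w1c.png

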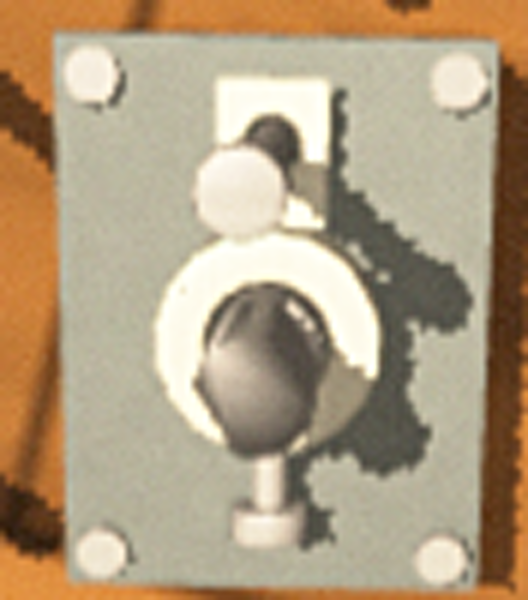

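Averaging the three cameras puts the axis at about (511,156.5), the pin at about (551.7,168) and the yaw at about 15.3°. I'll descend on the knob.

Emit:
{"op": "jog_arm", "data": {"rows": [0, 0, 0, 0.26, 0, 0, 0, 0.5, 0.85, -0.49, 0, 0, 0, 0, 0.5, 0.86, -0.49, 0, 0, 0, 0, 1, 0, 0, 0, 0, 0, 0, 1, 0, 0, 0, 0, 0, 0, 1, 0, 0, 0, 0, 0, 0, 1, 0, 0, 0, 0, 0, 0, 0.8, 0, 0, 0, 0, 0, 0, 0.7, 0, 0, 0, 0, 0, 0, 0, 0, 0, 0, 0, 0, 0]}}

```text
time_s: 3.8
eef_pos: [549.2, 165.2, 133.7]
ee_rot: [[-0.006, 0.964, 0.264], [-0.001, 0.264, -0.964], [-1.0, -0.006, -0.001]]
force: [-0.8, 0.4, -0.7]
grip_width: 0.5
```

```bash
python3 - <<'E'
from h import *
c=manip.camera("wrist")
print(manip.sense()["force"].round(2))
im=c["img"][150:350,150:370,::-1]
cv2.imwrite("pics/w2.png",cv2.resize(im,None,fx=3,fy=3,interpolation=cv2.INTER_CUBIC))
E
```

```text
[-0.75  0.21  0.16]
```

View pics/w2.png

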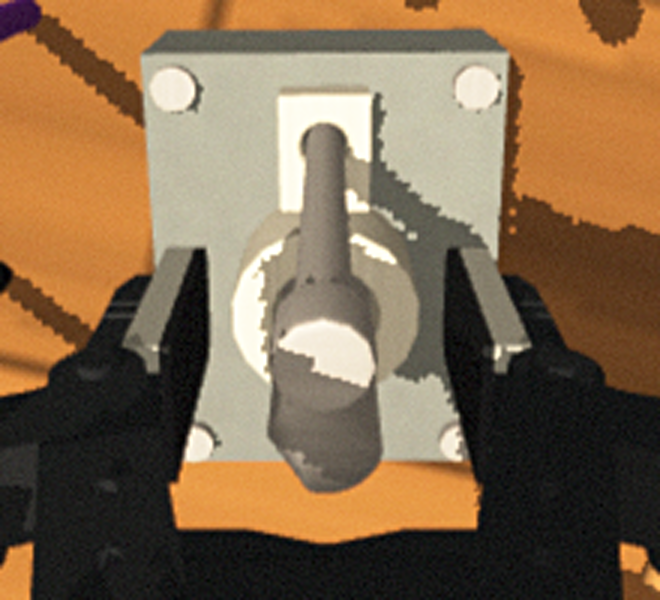

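The knob is at (325,360), centred between the jaws at x≈180–480. I'll check its position along the pad width numerically.

```bash
python3 - <<'E'
from h import *
c=manip.camera("wrist");s=manip.sense();R=np.array(s["ee_rot"]);p=np.array(s["eef_pos"]);print(p)
k=ray(c,150+325/3,150+362/3,160);print("knob",k,"tool frame",R.T@(k-p))
d=np.array([np.cos(np.radians(15.3)),np.sin(np.radians(15.3))])
for nm,q in(("bolts",[(175,89),(478,87),(195,443),(452,443)]),):
    P=[ray(c,150+x/3,150+y/3,43) for x,y in q];print(np.round(P,1),np.mean(P,0))
print("hole",ray(c,150+325/3,150+140/3,52))
# pad corners projected
for t in((8,11,20),(8,-11,20),(-11,11,20),(-11,-11,20)):print(t,(proj(c,p+R@np.array(t))[0]-150)*3)
E
```

```text
[551.43424577 165.89648181 137.00173501]
knob [553.77862995 165.96234826 160.        ] tool frame [-22.99924157   2.26783324   0.55900591]
[[555.8 209.1  43. ]
 [578.4 129.4  43. ]
 [447.3 178.4  43. ]
 [468.5 101.4  43. ]] [512.50861039 154.57740553  43.        ]
hole [555.30516368 166.37351321  52.        ]
(8, 11, 20) [434.28501515 225.4295472 ]
(8, -11, 20) [429.79278254 335.88041296]
(-11, 11, 20) [449.24745999 271.76393079]
(-11, -11, 20) [443.50511679 394.61497468]
```

Emit:
{"op": "jog_arm", "data": {"rows": [0, 0, 0, 0, 0, 0, -1, 0, 0, 0, 0, 0, 0, -1, 0, 0, 0, 0, 0, 0, -1, 0, 0, 0, 0, 0, 0, -1, 0, 0, 0, 0, 0, 0, -1, -0.2, 0, 0, 0, 0, 0, -1, -0.4, 0, 0, 0, 0, 0, -1, -0.6, 0, 0, 0, 0, 0, -1, -0.8, 0, 0, 0, 0, 0, -1, -1, 0, 0, 0, 0, 0, -1, -1, 0, 0, 0, 0, 0, -1, -0.5, 0, 0, 0, 0, 0, -1], "newtons": 60}}

```text
time_s: 5.1
eef_pos: [552.4, 167.0, 253.1]
ee_rot: [[0.005, 0.964, 0.266], [0.001, 0.266, -0.964], [-1.0, 0.005, 0.001]]
force: [0.1, 0.7, -1.2]
grip_width: 0.161
```

Emit:
{"op": "jog_arm", "data": {"rows": [0, -0.1, 0.4, 0, 0, 0, -1, 0, -0.2, 0.8, 0, 0, 0, -1, 0, -0.22, 1, 0, 0, 0, -1, 0, -0.22, 1, 0, 0, 0, -1, 0, -0.22, 1, 0, 0, 0, -1, 0, -0.22, 1, 0, 0, 0, -1, 0, -0.22, 1, 0, 0, 0, -1, 0, -0.22, 1, 0, 0, 0, -1, 0, -0.22, 1, 0, 0, 0, -1, 0, -0.22, 1, 0, 0, 0, -1, 0, -0.22, 1, 0, 0, 0, -1, 0, -0.22, 1, 0, 0, 0, -1]}}

```text
time_s: 6.3
eef_pos: [564.5, -121.1, 247.3]
ee_rot: [[-0.003, 0.964, 0.266], [0.001, 0.266, -0.964], [-1.0, -0.003, -0.002]]
force: [1.2, -0.5, -1.6]
grip_width: 0.161
```

Emit:
{"op": "jog_arm", "data": {"rows": [0, -0.22, 1, 0, 0, 0, -1, 0, -0.22, 1, 0, 0, 0, -1, 0, -0.22, 1, 0, 0, 0, -1, 0, -0.1, 0.4, 0, 0, 0, -1, 0, 0, 0, 0, 0, 0, -1, 0, 0, 0, 0, 0, 0, -1]}}

```text
time_s: 6.9
eef_pos: [569.5, -206.1, 248.4]
ee_rot: [[-0.001, 0.964, 0.266], [0.001, 0.266, -0.964], [-1.0, -0.001, -0.002]]
force: [0.3, 0.4, -2.1]
grip_width: 0.163
```

```bash
python3 - <<'E'
from h import *
s=manip.sense();print(s["eef_pos"],s["grip_width"],s["force"])
w=manip.camera("wrist");a=manip.camera("scene");t=manip.camera("top")
f=lambda im,k:cv2.resize(im[:,:,::-1],None,fx=k,fy=k,interpolation=cv2.INTER_CUBIC)
A=f(a["img"][75:225,150:250],4)      # 400x600
W=f(w["img"],400/512)                # 400x300
T=f(t["img"][165:240,280:380],4)     # 400x300
cv2.imwrite("pics/p1.png",np.hstack([A,np.vstack([W,T])]))
E
```

```text
[ 569.53460387 -206.07638283  248.44953603] 0.16337135071008776 [ 0.32259112  0.43704552 -2.06597604]
```

View pics/p1.png

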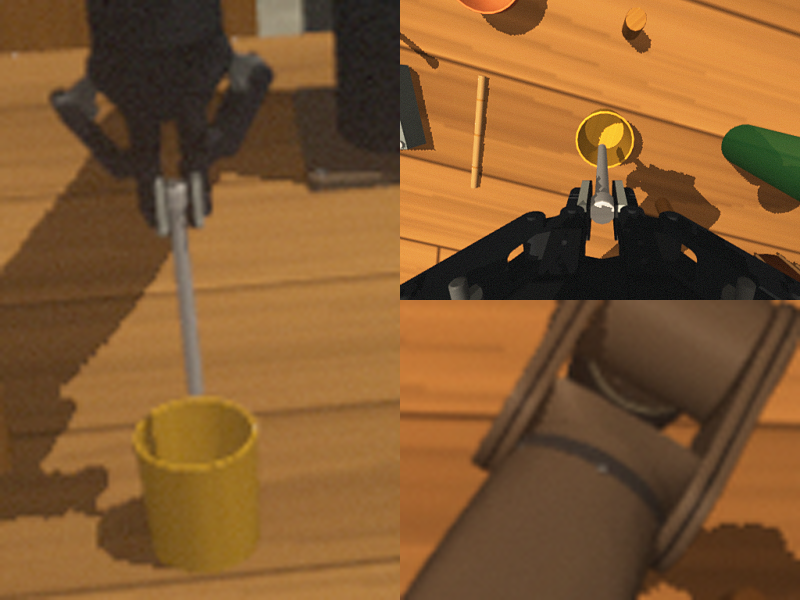

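The pin is held nearly upright above the tumbler. In the wrist picture the rim's centre is near (206,140) and the pin's foot meets the rim's near edge at (202,148). I'll compute the offset.

```bash
python3 - <<'E'
from h import *
w=manip.camera("wrist");a=manip.camera("scene");s=manip.sense();R=s["ee_rot"];p=s["eef_pos"]
r=[ray(w,x*1.28,y*1.28,90) for x,y in((176,140),(234,140),(206,112),(206,168))];print(np.round(r,1))
c=(r[0]+r[1]+r[2]+r[3])/4
f=ray(w,202*1.28,148*1.28,121)
a1=[ray(a,150+x/4,75+y/4,90) for x,y in((134,434),(258,434),(196,398),(196,470))];ca=np.mean(a1,0)
fa=ray(a,150+195/4,75+395/4,121)
print("rim",c,"foot",f,"scene rim",ca,fa)
for q in(c,ca,f,fa):print(np.array(R).T@(q-p))
E
```

```text
[[ 562.8 -171.7   90. ]
 [ 584.  -247.5   90. ]
 [ 609.9 -200.6   90. ]
 [ 534.9 -222.    90. ]]
rim [ 572.92201897 -210.44167637   90.        ] foot [ 569.46577976 -206.44975735  121.        ] scene rim [ 570.93875382 -206.64058898   90.        ] [ 572.04550462 -204.67971025  121.        ]
[159.40217811   1.43098984   5.2946302 ]
[159.4025219    0.53611775   1.10168256]
[128.40243909  -0.82897344   0.52076873]
[128.40285531   2.13006545  -0.49517205]
```

Emit:
{"op": "jog_arm", "data": {"rows": [0.3, 0.04, 0.1, 0, 0, 0, -1, 0.8, 0, 0, 0, 0, 0, -1, 0.8, 0, 0, 0, 0, 0, -1, 0.8, 0, 0, 0, 0, 0, -1, 0.8, 0, 0, 0, 0, 0, -1, 0.6, 0, 0, 0, 0, 0, -1, 0.3, 0, 0, 0, 0, 0, -1, 0.1, 0, 0, 0, 0, 0, -1, 0.06, 0, 0, 0, 0, 0, -1, 0, 0, 0, 0, 0, 0, -1]}}

```text
time_s: 8.15
eef_pos: [572.2, -209.2, 136.2]
ee_rot: [[0.001, 0.964, 0.266], [-0.001, 0.266, -0.964], [-1.0, 0.001, 0.001]]
force: [0.5, -0.2, -1.1]
grip_width: 0.162
```

Emit:
{"op": "jog_arm", "data": {"rows": [0.08, 0, 0, 0, 0, 0, -1, 0, 0, 0, 0, 0, 0, -1, 0, 0, 0, 0, 0, 0, -0.2, 0, 0, 0, 0, 0, 0, 0.3, 0, 0, 0, 0, 0, 0, 0.6, 0, 0, 0, 0, 0, 0, 0.8, 0, 0, 0, 0, 0, 0, 0.8, -0.3, 0, 0, 0, 0, 0, 0.8, -0.6, 0, 0, 0, 0, 0, 0.8, -1, 0, 0, 0, 0, 0, 0.8, -1, 0, 0, 0, 0, 0, 0.8, -1, 0, 0, 0, 0, 0, 0.8]}}

```text
time_s: 9.35
eef_pos: [571.9, -209.0, 233.5]
ee_rot: [[0.002, 0.964, 0.266], [-0.001, 0.266, -0.964], [-1.0, 0.001, 0.001]]
force: [0.8, -0.1, 0.3]
grip_width: 0.898
```

```bash
python3 - <<'E'
from h import *
s=manip.sense();print(s["eef_pos"],s["grip_width"],s["force"])
w=manip.camera("wrist");a=manip.camera("scene")
f=lambda im,k:cv2.resize(im[:,:,::-1],None,fx=k,fy=k,interpolation=cv2.INTER_CUBIC)
cv2.imwrite("pics/p2.png",np.hstack([f(a["img"][125:225,150:250],3),f(w["img"],400/512)]))
E
```

```text
[ 571.93891169 -208.9803632   233.49432798] 0.8981125648999574 [ 0.84951676 -0.05046346  0.29285943]
```

View pics/p2.png

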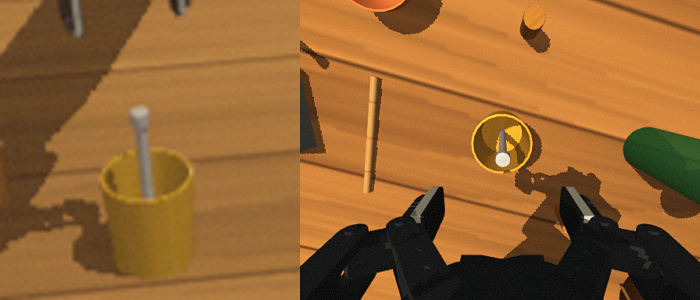

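The pin stands in the tumbler, nearly upright with its knob above the rim. Next I'll move to look straight down on the spindle.

Emit:
{"op": "jog_arm", "data": {"rows": [0, -0.05, -0.5, 0, 0, 0, 0.8, 0, -0.1, -1, 0, 0, 0, 0.8, 0, -0.1, -1, 0, 0, 0, 0.8, 0, -0.1, -1, 0, 0, 0, 0.8, 0, -0.1, -1, 0, 0, 0, 0.8, 0, -0.1, -1, 0, 0, 0, 0.8, 0, -0.1, -1, 0, 0, 0, 0.8, 0, -0.1, -1, 0, 0, 0, 0.8, 0, -0.1, -1, 0, 0, 0, 0.8, 0, -0.1, -1, 0, 0, 0, 0.8, 0, -0.1, -1, 0, 0, 0, 0.8, 0, -0.1, -1, 0, 0, 0, 0.8]}}

```text
time_s: 10.65
eef_pos: [465.3, 62.1, 228.9]
ee_rot: [[-0.004, 0.964, 0.266], [0.001, 0.266, -0.964], [-1.0, -0.003, -0.002]]
force: [0.1, 0.6, 0.5]
grip_width: 0.899
```

Emit:
{"op": "jog_arm", "data": {"rows": [0.6, -0.1, -1, 0, 0, 0, 0.8, 0.8, -0.1, -1, 0, 0, 0, 0.8, 0.8, 0, -1, 0, 0, 0, 0.8, 0.8, 0, -0.2, 0, 0, 0, 0.8, 0.3, 0, 0, 0, 0, 0, 0.8, 0, 0, 0, 0, 0, 0, 0.8, 0, 0, 0, 0, 0, 0, 0.8]}}

```text
time_s: 11.35
eef_pos: [441.5, 136.1, 148.6]
ee_rot: [[0.0, 0.964, 0.266], [-0.0, 0.266, -0.964], [-1.0, 0.0, 0.0]]
force: [1.6, -0.7, -0.2]
grip_width: 0.897
```

```bash
python3 - <<'E'
from h import *
s=manip.sense();print(s["eef_pos"],s["ee_rot"].round(3),s["joint_positions"].round(3))
w=manip.camera("wrist");print(w["origin"],w["orientation"])
np.savez("w3.npz",**w)
u,v=proj(w,[511.5,156,120])[0];print(u,v)
u0,v0=int(u)-50,max(0,int(v)-60);print(u0,v0)
cv2.imwrite("pics/w3.png",cv2.resize(w["img"][v0:v0+100,u0:u0+100,::-1],(600,600),interpolation=cv2.INTER_CUBIC))
E
```

```text
[441.46646389 136.12671489 148.57259709] [[ 0.     0.964  0.266]
 [-0.     0.266 -0.964]
 [-1.     0.     0.   ]] [ 0.079 -0.096  2.164 -0.     1.073  1.381]
[508.53698851 154.27688939 283.11822521] [[ 2.67616242e-01  9.25679590e-01  2.67392678e-01]
 [-9.63525439e-01  2.56953286e-01  7.47912936e-02]
 [ 5.25346759e-04 -2.77655012e-01  9.60680706e-01]]
256.62289253856187 106.94325700662722
206 46
```

View pics/w3.png

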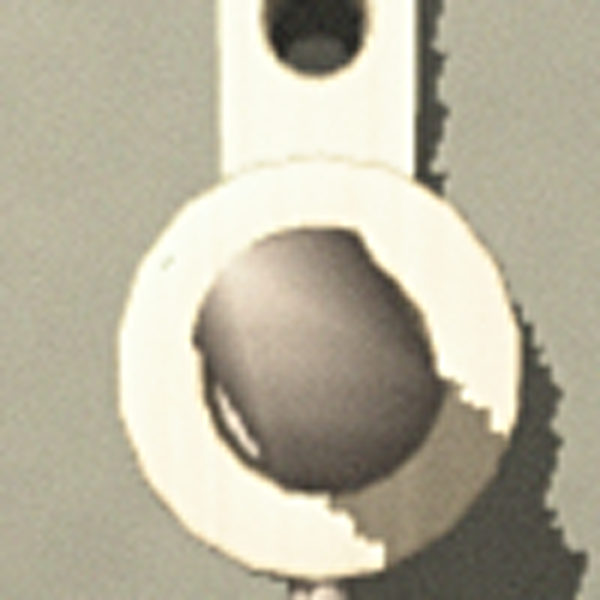

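In this crop the spindle's flats run from (362,235) to (440,375) and from (200,340) to (286,482), about 30° off the tool's y axis. The spindle's centre at (320,360) corresponds to about (512,154.6). The collar's lug lines up with the tool's y axis. So I turn the jaws −30° about tool x, grip the flats and turn 60° more.

Emit:
{"op": "jog_arm", "data": {"rows": [0, 0.98, 0, 0, 0, 0, 0.3, 0, 0.98, 0.02, 0, 0, 0, 0.3, 0, 0.96, 0.02, 0, 0, 0, 0.3, 0, 0, 0, -1, 0, 0, 0.3, 0, 0, 0, -1, 0, 0, 0.3, 0, 0, 0, -1, 0, 0, 0.3, 0, 0, 0, -1, 0, 0, 0.3, 0, 0, 0, -1, 0, 0, 0.3, 0, 0, 0, 0, 0, 0, 0.3, 0, 0, 0, 0, 0, 0, 0.3]}}

```text
time_s: 12.4
eef_pos: [512.6, 154.5, 149.2]
ee_rot: [[0.002, 0.704, 0.71], [0.0, 0.71, -0.704], [-1.0, 0.001, 0.001]]
force: [0.1, 0.2, -0.1]
grip_width: 0.651
```

Emit:
{"op": "jog_arm", "data": {"rows": [0.5, 0, 0, 0, 0, 0, 0.2, 0.8, 0, 0, 0, 0, 0, 0.2, 0.8, 0, 0, 0, 0, 0, 0.2, 0.3, 0, 0, 0, 0, 0, 0.2, 0, 0, 0, 0, 0, 0, 0.2, 0, 0, 0, 0, 0, 0, 0.2]}}

```text
time_s: 13.0
eef_pos: [512.3, 154.9, 88.6]
ee_rot: [[0.0, 0.702, 0.712], [0.0, 0.712, -0.702], [-1.0, 0.0, 0.0]]
force: [-0.6, -0.1, 0.7]
grip_width: 0.602
```

Now I'll close gently and check the opening (18/85 ≈ 0.21 if on the flats) and the side force.

Emit:
{"op": "jog_arm", "data": {"rows": [0, 0, 0, 0, 0, 0, -1, 0, 0, 0, 0, 0, 0, -1, 0, 0, 0, 0, 0, 0, -1, 0, 0, 0, 0, 0, 0, -1, 0, 0, 0, 0, 0, 0, -1, 0, 0, 0, 0, 0, 0, -1], "newtons": 40}}

```text
time_s: 13.6
eef_pos: [512.6, 155.1, 89.4]
ee_rot: [[0.001, 0.702, 0.712], [0.0, 0.712, -0.702], [-1.0, 0.001, 0.001]]
force: [-2.2, 0.3, 5.5]
grip_width: 0.204
```

Emit:
{"op": "jog_arm", "data": {"rows": [0, 0, 0, -0.4, 0, 0, -1, 0, 0, 0, -0.9, 0, 0, -1, 0, 0, 0, -0.95, 0, 0, -1, 0, 0, 0, -1, 0, 0, -1, 0, 0, 0, -1, 0, 0, -1, 0, 0, 0, -1, 0, 0, -1, 0, 0, 0, -1, 0, 0, -1, 0, 0, 0, -1, 0, 0, -1, 0, 0, 0, -1, 0, 0, -1, 0, 0, 0, -1, 0, 0, -1, 0, 0, 0, -0.8, 0, 0, -1, 0, 0, 0, 0, 0, 0, -1]}}

```text
time_s: 14.8
eef_pos: [513.3, 154.9, 89.5]
ee_rot: [[0.003, -0.271, 0.963], [0.0, 0.963, 0.271], [-1.0, -0.001, 0.003]]
force: [1.3, -0.1, 4.6]
grip_width: 0.202
```

Emit:
{"op": "jog_arm", "data": {"rows": [0, 0, 0, 0, 0, 0, -1, 0, 0, 0, 0, 0, 0, -1]}}

```text
time_s: 15.0
eef_pos: [513.3, 154.9, 89.4]
ee_rot: [[0.003, -0.27, 0.963], [0.0, 0.963, 0.27], [-1.0, -0.001, 0.003]]
force: [3.2, -1.0, 6.0]
grip_width: 0.205
```

Emit:
{"op": "jog_arm", "data": {"rows": [0, 0, 0, 0, 0, 0, 0, 0, 0, 0, 0, 0, 0, 0.3, 0, 0, 0, 0, 0, 0, 0.3, 0, 0, 0, 0, 0, 0, 0.3, -0.4, 0, 0, 0, 0, 0, 0.3, -0.8, 0, 0, 0, 0, 0, 0.5, -0.8, 0, 0, 0, 0, 0, 0.6, -0.4, 0, 0, 1, 0, 0, 0.8, 0, 0, 0, 1, 0, 0, 0.8, 0, 0, 0, 1, 0, 0, 0.8, 0, 0, 0, 1, 0, 0, 0.8, 0, 0, 0, 1, 0, 0, 0.8]}}

```text
time_s: 16.2
eef_pos: [512.1, 154.9, 149.2]
ee_rot: [[0.001, 0.251, 0.968], [0.0, 0.968, -0.251], [-1.0, 0.0, 0.001]]
force: [-0.2, -1.2, -0.0]
grip_width: 0.899
```

Emit:
{"op": "jog_arm", "data": {"rows": [0, 0, 0, 1, 0, 0, 0.8, 0, 0, 0, 1, 0, 0, 0.8, 0, 0, 0, 1, 0, 0, 0.8, 0, 0, 0, 1, 0, 0, 0.8, 0, 0, 0, 1, 0, 0, 0.8, 0, 0, 0, 1, 0, 0, 0.8, 0, 0, 0, 1, 0, 0, 0.8, 0, 0, 0, 1, 0, 0, 0.8, 0, 0, 0, 1, 0, 0, 0.8, 0, 0, 0, 1, 0, 0, 0.8, 0, 0, 0, 0, 0, 0, 0.8]}}

```text
time_s: 17.3
eef_pos: [512.1, 154.9, 149.0]
ee_rot: [[0.001, 0.963, 0.271], [0.0, 0.271, -0.963], [-1.0, 0.001, 0.0]]
force: [0.3, 0.7, 0.4]
grip_width: 0.898
```

Emit:
{"op": "jog_arm", "data": {"rows": [0, -1, 0, 0, 0, 0, 0.8, 0, -1, 0, 0, 0, 0, 0.8, 0, -0.9, 0, 0, 0, 0, 0.8, 0, 0, 0, 0, 0, 0, 0.8, 0, 0, 0, 0, 0, 0, 0.8]}}

```text
time_s: 17.8
eef_pos: [442.7, 135.3, 149.0]
ee_rot: [[0.002, 0.962, 0.272], [0.0, 0.272, -0.962], [-1.0, 0.002, 0.0]]
force: [0.6, -0.0, 0.0]
grip_width: 0.899
```

```bash
python3 - <<'E'
from h import *
s=manip.sense();print(s["time_s"],s["eef_pos"],s["ee_rot"].round(3))
w=manip.camera("wrist");print(w["origin"],w["orientation"][:,0]);np.savez("w4.npz",**w)
u,v=proj(w,[512,154.6,120])[0];u0,v0=int(u)-50,max(0,int(v)-50);print(u,v,u0,v0)
cv2.imwrite("pics/w4.png",cv2.resize(w["img"][v0:v0+100,u0:u0+100,::-1],(600,600),interpolation=cv2.INTER_CUBIC))
E
```

```text
17.8 [442.69720603 135.26576187 148.99766465] [[ 0.002  0.962  0.272]
 [ 0.     0.272 -0.962]
 [-1.     0.002  0.   ]]
[509.39561797 153.84344438 283.66788854] [ 2.74260451e-01 -9.61655146e-01  7.64590975e-04]
258.1069575180828 108.67323513065108 208 58
```

View pics/w4.png

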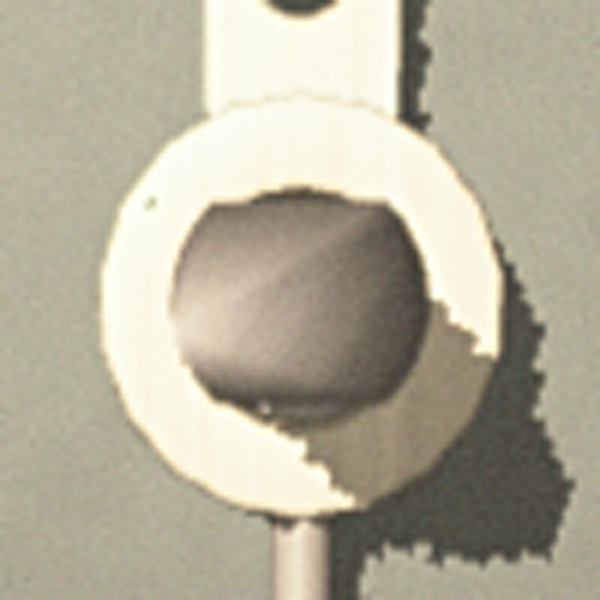

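The flats now lie level across the picture, with corners at (210,203) and (388,200). They are square to the thumbscrew shaft at (302,560), to within about 1°. The ring's centre is at (301,308). Next I'll go over the collar, gripping its bare sides, and stay above TCP z ≈ 58 so the gripper body clears the spindle.

Emit:
{"op": "jog_arm", "data": {"rows": [0, 1, 0, 0, 0, 0, 1, 0, 1, 0, 0, 0, 0, 1, 0, 0.89, 0, 0, 0, 0, 1, 0, 0, 0, 0, 0, 0, 1, 0.5, 0, 0, 0, 0, 0, 1, 0.8, 0, 0, 0, 0, 0, 1, 0.8, 0, 0, 0, 0, 0, 1, 0.6, 0, 0, 0, 0, 0, 1, 0.4, 0, 0, 0, 0, 0, 1, 0.3, 0, 0, 0, 0, 0, 1, 0, 0, 0, 0, 0, 0, 1, 0, 0, 0, 0, 0, 0, 1]}}

```text
time_s: 19.05
eef_pos: [512.1, 154.8, 63.8]
ee_rot: [[0.001, 0.963, 0.271], [0.0, 0.271, -0.963], [-1.0, 0.001, 0.0]]
force: [-0.3, -0.2, 1.4]
grip_width: 1.001
```

Emit:
{"op": "jog_arm", "data": {"rows": [0.1, 0, 0, 0, 0, 0, 1, 0.1, 0, 0, 0, 0, 0, 0.6, 0, 0, 0, 0, 0, 0, 0.4, 0, 0, 0, 0, 0, 0, 0.3, 0, 0, 0, 0, 0, 0, 0.1, 0, 0, 0, 0, 0, 0, -1, 0, 0, 0, 0, 0, 0, -1, 0, 0, 0, 0, 0, 0, -1], "newtons": 40}}

```text
time_s: 19.85
eef_pos: [512.0, 155.0, 58.9]
ee_rot: [[0.0, 0.963, 0.271], [0.0, 0.271, -0.963], [-1.0, 0.0, -0.0]]
force: [-1.9, 0.3, 5.7]
grip_width: 0.57
```

The opening of 0.57 matches the ring. Now I'll lift 44 mm slowly and straight up.

Emit:
{"op": "jog_arm", "data": {"rows": [0, 0, 0, 0, 0, 0, -1, -0.04, 0, 0, 0, 0, 0, -1, -0.1, 0, 0, 0, 0, 0, -1, -0.2, 0, 0, 0, 0, 0, -1, -0.2, 0, 0, 0, 0, 0, -1, -0.2, 0, 0, 0, 0, 0, -1, -0.2, 0, 0, 0, 0, 0, -1, -0.2, 0, 0, 0, 0, 0, -1, -0.2, 0, 0, 0, 0, 0, -1, -0.2, 0, 0, 0, 0, 0, -1, -0.16, 0, 0, 0, 0, 0, -1, -0.06, 0, 0, 0, 0, 0, -1], "newtons": 60}}

```text
time_s: 21.05
eef_pos: [512.1, 154.8, 103.0]
ee_rot: [[0.001, 0.963, 0.271], [0.0, 0.271, -0.963], [-1.0, 0.001, 0.0]]
force: [0.1, -0.5, -1.7]
grip_width: 0.565
```

Emit:
{"op": "jog_arm", "data": {"rows": [0, 0, 0, 0, 0, 0, -1, 0, 0, 0, 0, 0, 0, -1, 0, 0, 0, 0, 0, 0, -1]}}

```text
time_s: 21.35
eef_pos: [511.5, 154.8, 102.0]
ee_rot: [[-0.001, 0.963, 0.271], [-0.0, 0.271, -0.963], [-1.0, -0.001, -0.0]]
force: [-0.8, 0.1, -2.3]
grip_width: 0.568
```

```bash
python3 - <<'E'
from h import *
s=manip.sense();print(s["time_s"],s["eef_pos"],s["ee_rot"].round(3),s["force"].round(2),s["torque"].round(3),s["grip_width"])
w=manip.camera("wrist");a=manip.camera("scene")
ax=np.array([512,154.8]);x=np.array([.963,.271])
P=lambda r,z:[*(ax+r*x),z]
f=lambda im,k:cv2.resize(im[:,:,::-1],None,fx=k,fy=k,interpolation=cv2.INTER_CUBIC)
for n,p in dict(thumb=P(-48,98),thumb0=P(-48,54),top=P(0,120),lug=P(56,84),hole=P(42,96)).items():
    print(n,((proj(a,p)[0]-[300,130])*7).round(),((proj(w,p)[0]-[200,200])*4).round())
cv2.imwrite("pics/f.png",np.hstack([f(a["img"][130:210,300:357],7),np.vstack([f(w["img"][200:330,210:310],4),np.zeros((40,400,3),np.uint8)])]))
E
```

```text
21.35 [511.5062379  154.76309468 102.00502686] [[-0.001  0.963  0.271]
 [-0.     0.271 -0.963]
 [-1.    -0.001 -0.   ]] [-0.76  0.12 -2.34] [0.005 0.004 0.026] 0.5678821472546751
thumb [138. 131.] [230. 487.]
thumb0 [131. 222.] [230. 317.]
top [203. 142.] [230. 274.]
lug [270. 290.] [ 231. -245.]
hole [254. 246.] [ 231. -124.]
```

View pics/f.png

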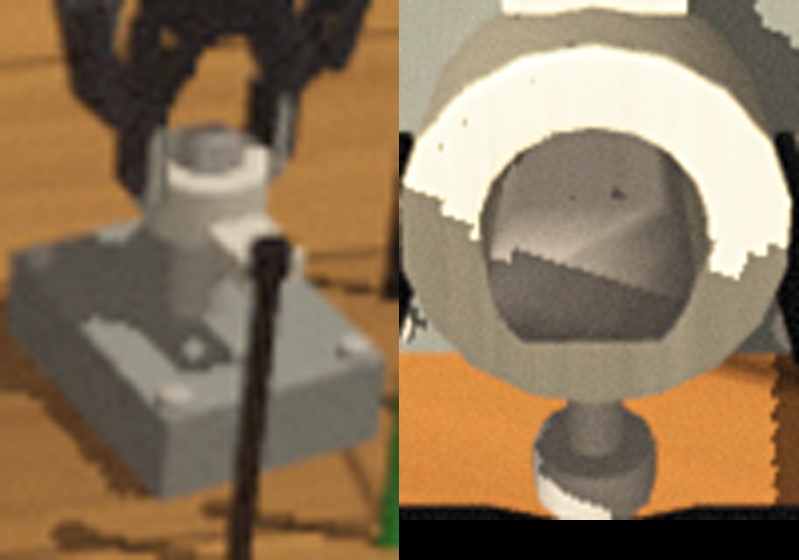

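The collar is up, and the spindle's end shows just above it. The rear flat at (520–680,340) is level and square to the thumbscrew. The wrist carries about 2.3 N, the collar's weight, so nothing is rubbing. Handing in.

```bash
python3 -c "
from station import manip
print(manip.hand_in())"
```

```text
the job is handed in; nothing more can be done
None
```

The job is done and handed in at about 21.5 s of the 67 s allowed.

- **Pin:** I pulled the steel parking pin up and stood it in the brass tumbler. A picture taken right after release showed it upright there. I did not look at it again at the end.
- **Spindle:** I gripped the spindle by its flats (opening 0.20) and turned it about 60° with the collar still down. A picture from above showed a flat square to the thumbscrew, to within about 1°. The lug still pointed the same way as before.
- **Collar:** I gripped it by its bare sides and lifted it straight up about 43–44 mm, with no commanded turn. The thumbscrew should be near 98 mm, the middle of the flats, and the gripper is holding it there at 60 N.

**Last checks:**
- The wrist force was −2.3 N, which is about the collar's weight, so nothing was rubbing.
- The tool yaw had not changed, and the flat was still square to the screw in the picture.
- The lift height comes from the arm's own readings. The last two were 103.0 and 102.0 mm, so it is good to about 1–2 mm.
- The separate cameras disagreed by up to 5 mm on position. I relied on the wrist camera for the close work.

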